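# Trip the hidden tray latch with a screwdriver

### The arm

A 7-joint arm with a two-finger parallel gripper is mounted at the origin on a cart in front of the work surface, level with it; the furniture and walls round the work are solid. World frame = base frame: x ahead of the robot, y to its left, z up, the work surface at z = 0. Lengths are in m, angles in rad, forces in N, time in s.
With the tool pointing down it reaches from about 0.425 to 0.95 m from the base axis. Payload 4.7 kg.
Tool frame: the origin (TCP) lies at the very end of the fingers, on their centre line; the grasp point (between the pads) lies 19 mm behind it; z points along the fingers, y is the line along which they close (so a half turn about z gives the same grasp; the last joint's range is limited). The gripper opens to 85 mm and grips with 20 to 120 N. Pads are 22 mm wide; open, the fingers measure 114 mm over their backs; the gripper's body (76 mm by 85 mm) begins 54 mm behind the grasp point. The pads swing forward as they close: fully open they stand 13 mm farther back than shut.
Start: joints at [-1.217, 0.469, -0.049, 1.532, 0.024, 1.141, -0.082], TCP at [0.252, 0.626, 0.231] pointing down, gripper open.
Joint ranges: [-2.59, 2.59], [-0.33, 1.99], [-1.39, 1.29], [0.1, 2.45], [-1.04, 4.18], [0.21, 1.99], [-2.66, 2.66]. Speed limits (rad/s): [2.57, 2.57, 3.14, 3.14, 3.14, 3.14, 3.14].

### API

Orientations are given as a rotation vector (axis times angle).
In Python, from station import state, viewer, order, spot_in, regions_of gives the robot as it stands.
- The arm moves only by the tool send_rows, never from a script. Its argument "increments" is a list of rows, each an object with "dp": the shift along the tool's x, y, z in mm, a list of three; "rotation": the turn, a rotation vector about the tool's x, y, z in degrees, a list of three; "grip": the finger opening in mm, from 0 to 85.4. In form: [{"dp": [dx, dy, dz], "rotation": [wx, wy, wz], "grip": grip}, ...]. A call has 1 to 20 rows; each row shifts and turns the commanded pose from where the row before left it, along the tool's axes as they then stand; what a row does not reach is not made up. A row lasts 1/10 s, in which the tool goes at most 50 mm and 8.59 degrees, less where a joint would pass 70% of its speed; a pose out of reach is approached as far as the arm can. A call with a gripper value outside its range is refused whole. The fingers move at their own pace and stop on an object; the grip force is fixed at half the most. Time passes only in rows, so rows that do not move let the fingers close. It gives the time, the measured TCP pose, the force, the opening and the grip force at its end, in the units of the state.
- state(): the state, without advancing time (a new reading comes with each control period).
- viewer.grab_frame(name): name is "side" or "top" or "wrist"; returns a dict with "color" (400x640x3 uint8, red, green, blue), "fx", "fy", "cx", "cy" (pixels), "k1" (the pictures are not rectified: a ray, as slopes to the right and down, at radius r is drawn at 1 + k1 r^2 times it, then the intrinsics apply), "cam_to_world" (4x4, takes a point from camera to world coordinates). Camera axes: x right, y up, looking along -z (the intrinsics and any distortion apply to the point x, -y, -z); pixel columns grow to the right and rows downward; lengths in m; the calibration is good to about 2 mm. A picture is of the moment at which its call begins. There is no depth.
- order.hand_in(): hands the job in; it is judged then, once.
Trained networks look in a picture, given as the dict that the camera call returned (one of the last four; its "shot" number tells which), for a name from the list of things; names that differ only in an ending like _2 or _b are one class to them, and where a whole thing is asked for, a point or a joint stands for the part that bears it (a point fixed in the world has none). Each returns a list of dicts, best first, with "p" (0 to 1); they miss things now and then, are a little off and sometimes report something else, mostly with a low value. They report only what shows in the picture. A call takes as long as a camera call. They do not tell look-alikes from the thing itself.
- spot_in(query, picture): "rect" ([left, top, right, bottom] in pixels, round what is visible of it).
- regions_of(query, picture): "mask" (400x640 bool, what is visible of it) and "rect" ([left, top, right, bottom] in pixels, round what is visible of it).
The state is a dict: "t": time; "joints": joint angles; "qd": joint speeds; "tau": joint torques, N m; "position": TCP position; "ee_rot": TCP orientation; "wrist_force": force on the tool from outside, world axes, zero at the start; "moment": the same for the moment, N m; "finger_gap": opening from 0.0 (shut) to 1.0 (fully open); "grip_force": force on a finger pad.
Only numpy, scipy, OpenCV 4.12 (cv2) and the standard library are available. Lean on these libraries where they do the work, as an engineer would, in place of code of your own. Each camera call takes 0.05 s, during which the arm holds its last target. There are 200 camera calls.

### The job

The board tray of the grey bench unit is locked shut by a spring latch hidden inside. Take the screwdriver out of its wooden stand and push its shaft straight down through the small slot in the top of the unit: feel along the slot for the hidden guide hole beneath, then press the latch slowly, never pushing with more than about 20 N, until it trips and the tray springs out. Then draw the screwdriver out, put it back upright in its stand and let go; leave the tray open and the other loose things on the bench where they are.

Things in the scene. Friction and masses are not known exactly. Their poses are not given: they have to be found in the camera images.
- bench_unit: grey sheet-steel case fixed to the bench, 180 x 140 x 92 mm (own x, y, z); origin at the centre of its underside, own -x is the front with the tray, z up. Its top plate, 6 mm thick, has one access slot 12 mm wide (own x) and 34 mm long (own y). Inside, under the slot, lie a guide plate with a hole and, deeper, the latch plunger
- access_slot (a point): centre of the access slot at the top face (92 mm above the bench). Under it a rigid guide plate: its upper face 12 mm below the top face, 4 mm thick, with one round 11 mm hole on the slot's centre line, at an unknown place -11 to +11 mm along own y from the slot's centre. Off the hole the shaft stands on the plate (rigid: probe gently); in the hole it passes freely
- tray (a joint): how far the tray has come out of the unit, m: 0 = locked shut, 0.045 = sprung out against its stop. It moves along the unit's own -x by its own spring once the latch trips, and stays out. The latch that frees it: the flat plunger head fills the space under the guide hole at an unknown depth, 20 to 44 mm below the top face; it yields down with 2 N plus 0.8 N/mm plus drag (1 N at 10 mm/s), trips after 8 mm (8 to 11 N, more if the shaft rubs in the hole) and stops hard at 11 mm
- stand: wooden block fixed to the bench, 50 x 110 x 62 mm, origin at the centre of its underside, z up; three equal vertical blind holes 9 mm in diameter, 56 mm deep (floor 6 mm above the bench), with 2 mm chamfers, along its own y at -35, 0 and +35 mm. The screwdriver starts in the middle one; any of them will do for putting it back
- stand_hole (a point): centre of the mouth of the stand's middle hole, on the block's top face (62 mm above the bench)
- driver: screwdriver upright in the stand, tip down, about 70 g: round handle 26 mm in diameter, 100 mm long, above a straight round shaft 6 mm in diameter, 100 mm long. Own y axis runs along the tool from tip to handle (up at the start); the origin lies beside the axis, so use the two points
- driver_tip (a point): end of the screwdriver's shaft, on its axis; about 6 mm above the bench at the start
- driver_grip (a point): point on the axis of the screwdriver's handle, 25 mm below the handle's end and 175 mm above the tip: the place to grip (lower down the handle's end meets the palm of most grippers)
- cutters: loose side cutters lying on the bench, 164 mm long; origin at the centre of the underside; not to be moved
- marker_pen: loose marker pen lying on the bench, 122 mm long; origin at the centre of the underside; not to be moved
- coil: loose small transformer on the bench, 73 x 62 x 49 mm; origin at the centre of the underside; not to be moved
Not all that is in view belongs to the job. What is meant by the stand is not pink, and is the larger of those in its own colour.

How it is judged:
By the outcome, as a careful person would: the job done as asked, in the order asked, and still so for the second after the job is handed in, with the robot touching nothing.
It also fails if it takes over 72 s, if anything falls off the work surface, if the arm or the gripper's body presses on something with over 40 N, if the wrist force passes 120 N, or if a joint passes its speed limit or range.

## Working session

There is one attempt and no reset: what is moved stays moved. The work goes in short steps, Python scripts to look and compute and a tool call to move; the robot and the scene stay as the last step left them, time stands still between calls to the robot, and variables do not carry over. Pictures are saved under pics/ and viewed, at most 10 in all, crops included, and the job is handed in when it is done.

Besides the shell and the picture viewer there is one more tool, called after ">>>" as name(argument=value, ...) on one line, values as JSON. send_rows: Moves the arm, as the interface text tells. Its arguments: {"type":"object","properties":{"increments":{"type":"array","items":{"type":"object","properties":{"dp":{"type":"array","items":{"type":"number"}},"rotation":{"type":"array","items":{"type":"number"}},"grip":{"type":"number"}}}}},"required":["increments"]}

```bash
mkdir -p pics
cat > h.py <<'E'
import numpy as np, cv2
from scipy.spatial.transform import Rotation as R
from station import state, viewer, order, spot_in, regions_of
def ray(f,u,v):
    K=np.array([[f['fx'],0,f['cx']],[0,f['fy'],f['cy']],[0,0,1.]])
    p=cv2.undistortPoints(np.array([[[u,v]]],float),K,np.array([f['k1'],0,0,0.]))[0,0]
    T=np.array(f['cam_to_world']); d=T[:3,:3]@np.array([p[0],-p[1],-1]); return T[:3,3],d/np.linalg.norm(d)
def onz(f,u,v,z):
    o,d=ray(f,u,v); return o+d*(z-o[2])/d[2]
def proj(f,P):
    T=np.array(f['cam_to_world']); c=T[:3,:3].T@(np.array(P)-T[:3,3]); x,y=c[0]/-c[2],-c[1]/-c[2]
    s=1+f['k1']*(x*x+y*y); return np.array([f['cx']+f['fx']*x*s,f['cy']+f['fy']*y*s])
def save(f,n,crop=None,scale=1):
    im=f['color'][:,:,::-1]
    if crop: im=im[crop[1]:crop[3],crop[0]:crop[2]]
    cv2.imwrite('pics/'+n,cv2.resize(im,None,fx=scale,fy=scale,interpolation=cv2.INTER_CUBIC))
E
python3 - <<'E'
from h import *
s=state();print(s)
fs={n:viewer.grab_frame(n) for n in('side','top','wrist')}
im=np.zeros((800,640,3),np.uint8)
for n in fs: save(fs[n],n+'0.png'); print(n,np.round(fs[n]['cam_to_world'],3).tolist(),fs[n]['fx'],fs[n]['k1'])
for n in('side','top'):
  for q in('bench_unit','access_slot','stand','driver','driver_tip','cutters','marker_pen','coil','tray','stand_hole'):
    try: print(n,q,[(round(r['p'],2),np.round(r['rect']).tolist()) for r in spot_in(q,fs[n])][:4])
    except Exception as e: print(n,q,e)
E
```

```text
{'t': 0.0, 'joints': array([-1.21691784,  0.46943064, -0.04857746,  1.53371196,  0.02406335,
        1.14098388, -0.08229242]), 'qd': array([-1.80329581e-03, -7.98128793e-05, -4.80383097e-04, -5.97713700e-04,
        1.36460545e-03,  6.31065117e-04, -5.35940233e-04]), 'tau': array([ 3.32874024e-04, -5.10310614e+01, -4.62446117e-02, -2.37711275e+01,
        1.07129934e-02,  7.42860488e-03, -4.60686508e-06]), 'position': array([0.25188231, 0.62560697, 0.23026099]), 'ee_rot': array([-5.97527509e-01, -3.08391208e+00,  3.01973672e-03]), 'wrist_force': array([0.5626886 , 0.27341395, 0.10449241]), 'moment': array([-0.02781408,  0.04929936, -0.00632718]), 'grip_force': 0.0, 'finger_gap': 0.9979299085581539}
side [[0.983, 0.038, -0.179, 0.324], [-0.181, 0.354, -0.918, -1.013], [0.028, 0.935, 0.355, 0.492], [0.0, 0.0, 0.0, 1.0]] 412.8499378467139 -0.08517275795749629
top [[0.016, 0.992, -0.122, 0.411], [-1.0, 0.013, -0.022, -0.047], [-0.02, 0.122, 0.992, 0.998], [0.0, 0.0, 0.0, 1.0]] 362.4276198174033 -0.042097104892650464
wrist [[0.374, -0.896, -0.239, 0.192], [0.927, 0.361, 0.098, 0.651], [-
[... 1001 characters left out ...]
.0, 176.0, 325.0, 224.0])]
top stand [(0.77, [428.0, 215.0, 463.0, 240.0]), (0.76, [373.0, 192.0, 418.0, 228.0]), (0.65, [378.0, 133.0, 431.0, 172.0])]
top driver [(0.44, [395.0, 195.0, 411.0, 210.0])]
top driver_tip [(0.67, [391.0, 199.0, 408.0, 210.0])]
top cutters [(0.63, [299.0, 233.0, 322.0, 288.0])]
top marker_pen [(0.53, [311.0, 174.0, 324.0, 219.0]), (0.38, [250.0, 222.0, 247.0, 225.0])]
top coil [(0.96, [304.0, 146.0, 329.0, 164.0]), (0.73, [395.0, 197.0, 411.0, 211.0])]
top tray [(0.66, [208.0, 152.0, 276.0, 226.0])]
top stand_hole [(0.93, [384.0, 133.0, 429.0, 173.0]), (0.72, [431.0, 214.0, 461.0, 243.0]), (0.61, [373.0, 189.0, 415.0, 225.0]), (0.54, [393.0, 195.0, 412.0, 214.0])]
```

Run:
```python
import cv2,numpy as np
a=cv2.imread('pics/side0.png')[120:360,180:460]; b=cv2.imread('pics/top0.png')[110:310,180:500]
cv2.imwrite('pics/a.png',np.vstack([cv2.resize(a,(350,300),interpolation=cv2.INTER_CUBIC),np.zeros((0,350,3),np.uint8)]))
cv2.imwrite('pics/b.png',cv2.resize(b,(800,500),interpolation=cv2.INTER_CUBIC))
cv2.imwrite('pics/a.png',cv2.resize(a,(700,600),interpolation=cv2.INTER_CUBIC))
```

```text
(no output)
```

View pics/a.png

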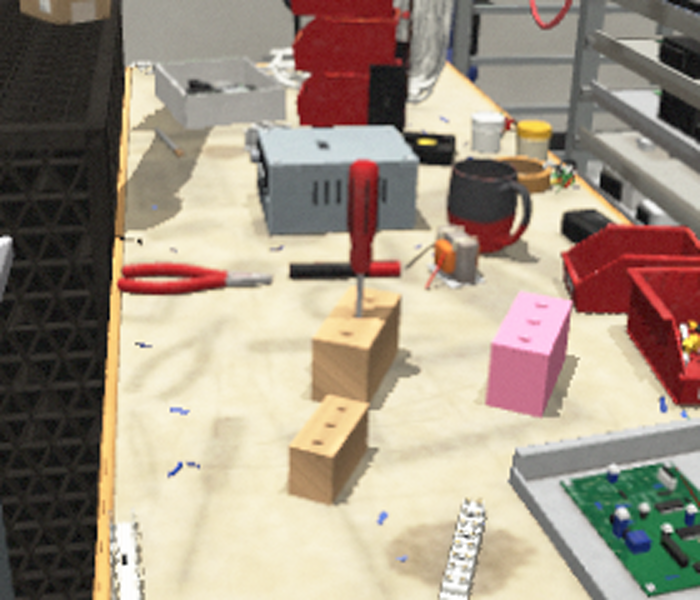

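View pics/b.png

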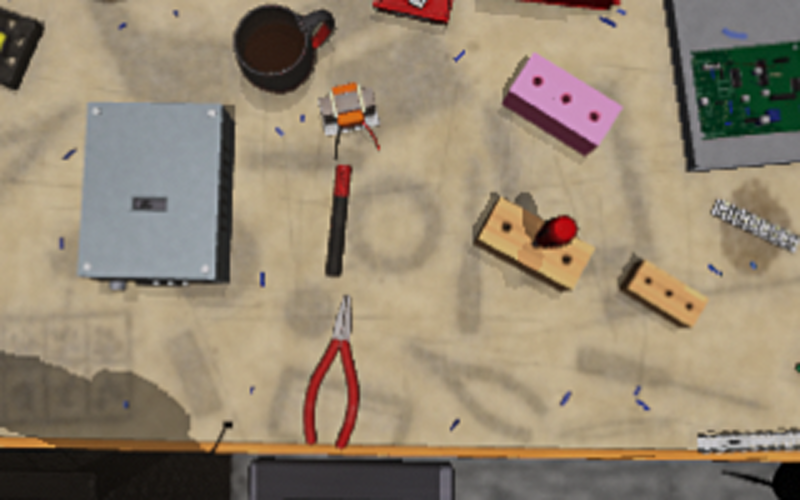

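The side view shows the driver in the larger wooden stand, which has a smaller look-alike in front of it and a pink one to the right. The grey unit is behind, with its front to the left. In the top crop the slot is at about (149,204), the stand holes at (507,226) and (567,260), and the handle end at about (563,228). Next I'll compute positions.

```bash
cat >> h.py <<'E'
def tri(rs):
    A=np.zeros((3,3));b=np.zeros(3)
    for o,d in rs:
        M=np.eye(3)-np.outer(d,d);A+=M;b+=M@o
    return np.linalg.solve(A,b)
def blob(f,u,v,r,thr=None):
    g=cv2.cvtColor(f['color'],cv2.COLOR_RGB2GRAY).astype(float);x0,y0=int(u-r),int(v-r)
    p=g[y0:y0+2*r+1,x0:x0+2*r+1];w=np.clip(np.median(p)-15-p,0,None);yy,xx=np.mgrid[0:p.shape[0],0:p.shape[1]]
    return x0+(w*xx).sum()/w.sum(),y0+(w*yy).sum()/w.sum()
E
python3 - <<'E'
from h import *
t=viewer.grab_frame('top');s=viewer.grab_frame('side')
F=lambda x,y:(180+x/2.5,110+y/2.5)
S=lambda x,y:(180+x/2.5,120+y/2.5)
print('slot',onz(t,*blob(t,*F(149,204),9),.092),onz(t,*F(149,204),.092), 'side',onz(s,*S(323,146),.092))
for n,c in dict(fl=(82,275),fr=(217,279),br=(220,105),bl=(90,103)).items(): print(n,onz(t,*F(*c),.092))
for c in((507,226),(567,260)): print('hole',onz(t,*F(*c),.062),onz(t,*blob(t,*F(*c),3),.062))
for c in((346,333),(375,297)): print('hole side',onz(s,*S(*c),.062))
for f in(t,s):
  for r in regions_of('driver',f)[:1]:
    m=r['mask'];v,u=np.nonzero(m);print(r['p'],r['rect'],u.mean(),v.mean())
print('handle end',tri([ray(t,*F(567,226)),ray(s,*S(363,165))]), 'shaft at mouth side',onz(s,*S(359,315),.062))
st=state();print(R.from_rotvec(st['ee_rot']).as_matrix().round(3))
Rm=R.from_rotvec(st['ee_rot']).as_matrix();T=np.array(viewer.grab_frame('wrist')['cam_to_world']);print('cam in tool',(Rm.T@(T[:3,3]-st['position'])).round(3),(Rm.T@T[:3,:3]).round(3).tolist())
E
```

```text
slot [0.52964685 0.1903285  0.092     ] [0.52849817 0.18855759 0.092     ] side [0.53087047 0.18338621 0.092     ]
fl [0.4553663  0.25370699 0.092     ]
fr [0.45355566 0.11642934 0.092     ]
br [0.63198639 0.11968466 0.092     ]
bl [0.63295962 0.25499434 0.092     ]
hole [ 0.51426711 -0.17782841  0.062     ] [ 0.51433797 -0.17633117  0.062     ]
hole [ 0.47980827 -0.23957744  0.062     ] [ 0.48138215 -0.23802498  0.062     ]
hole side [ 0.48191792 -0.23823531  0.062     ]
hole side [ 0.52146738 -0.17338714  0.062     ]
0.68 [393.4, 198.1, 408.8, 211.3] 402.56493506493507 203.12337662337663
0.69 [318.9, 180.6, 332.8, 249.3] 324.93333333333334 207.4036036036036
handle end [ 0.49827467 -0.21022854  0.20570829] shaft at mouth side [ 0.49965153 -0.20678531  0.062     ]
[[-0.928  0.373 -0.   ]
 [ 0.373  0.928  0.   ]
 [ 0.     0.    -1.   ]]
cam in tool [ 0.065  0.001 -0.142] [[-0.001, 0.966, 0.258], [1.0, 0.001, -0.0], [-0.0, 0.258, -0.966]]
```

>>> send_rows(increments=[{"dp":[0,0,-5],"rotation":[0,0,8.5],"grip":85},{"dp":[0,0,-5],"rotation":[0,0,8.5],"grip":85},{"dp":[0,0,-5],"rotation":[0,0,8.5],"grip":85},{"dp":[0,0,-5],"rotation":[0,0,8.5],"grip":85},{"dp":[0,0,-5],"rotation":[0,0,8.5],"grip":85},{"dp":[0,0,-5],"rotation":[0,0,8.5],"grip":85},{"dp":[0,0,0],"rotation":[0,0,8.5],"grip":85},{"dp":[0,0,0],"rotation":[0,0,8.5],"grip":85},{"dp":[-40,25.5,0],"rotation":[0,0,0],"grip":85},{"dp":[-40,25.5,0],"rotation":[0,0,0],"grip":85},{"dp":[-40,25.5,0],"rotation":[0,0,0],"grip":85},{"dp":[-40,25.5,0],"rotation":[0,0,0],"grip":85},{"dp":[-40,25.5,0],"rotation":[0,0,0],"grip":85},{"dp":[-40,25.5,0],"rotation":[0,0,0],"grip":85},{"dp":[-40,25.5,0],"rotation":[0,0,0],"grip":85},{"dp":[-40,25.5,0],"rotation":[0,0,0],"grip":85},{"dp":[-40,25.5,0],"rotation":[0,0,0],"grip":85},{"dp":[-40,25.5,0],"rotation":[0,0,0],"grip":85},{"dp":[-40,25.5,0],"rotation":[0,0,0],"grip":85}])

```text
t: 3.3
position: [0.5339, 0.1849, 0.2617]
ee_rot: [-2.22, -2.223, -0.002]
wrist_force: [1.7, -0.5, 0.7]
finger_gap: 0.995
grip_force: 0.0
```

Run:
```python
from h import *
w=viewer.grab_frame('wrist');save(w,'w1.png');st=state()
print(st['t'],st['position'],R.from_rotvec(st['ee_rot']).as_matrix().round(4).tolist(),st['joints'].round(2))
p=proj(w,[.5295,.189,.092]);print('expected slot px',p)
for r in regions_of('access_slot',w)[:2]: print(r['p'],r['rect'])
np.save('w1.npy',w,allow_pickle=True)
```

```text
3.35 [0.53841699 0.17514625 0.26216898] [[0.0111, 0.9999, 0.0049], [0.9999, -0.0111, -0.0051], [-0.005, 0.005, -1.0]] [-0.74  0.27  0.43  1.78 -0.12  1.11 -0.28]
expected slot px [317.94333837 179.66008858]
0.8 [242.3, 113.2, 416.3, 238.9]
```

View pics/w1.png

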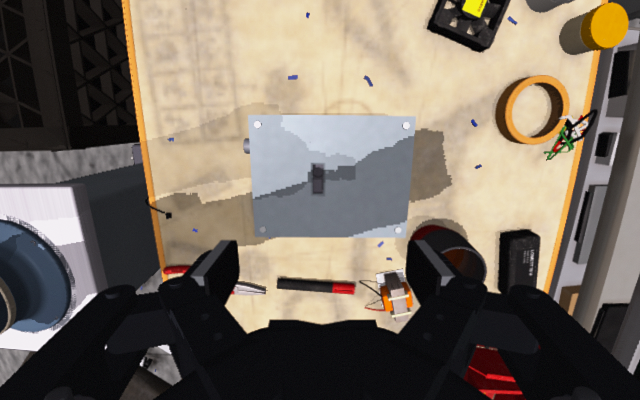

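The wrist view shows the unit's top plate with the slot at about (318,179), right where I predicted it. I'll measure it more precisely now the arm has settled.

Run:
```python
from h import *
for i in range(2): w=viewer.grab_frame('wrist')
st=state();print(st['position'],st['ee_rot'])
p=proj(w,[.5295,.189,.092]);print(p)
x0,y0=int(p[0])-25,int(p[1])-30
g=cv2.cvtColor(w['color'],cv2.COLOR_RGB2GRAY)
print(x0,y0);print(g[y0:y0+60:2,x0+10:x0+42:1])
print(np.linalg.norm(onz(w,318,160,.092)-onz(w,318,190,.092))/30)
print('stand,handle px',[proj(w,q) for q in([.498,-.2075,.062],[.498,-.21,.206])])
```

```text
[0.5335847  0.18530623 0.26141923] [-2.22352974e+00 -2.21911586e+00 -5.01811421e-04]
[316.96196127 177.30227679]
291 147
[[188 187 186 185 184 185 194 209 211 212 213 213 213 213 213 212 213 211
  212 210 209 209 208 205 203 202 203 203 202 202 203 203]
 [187 188 186 184 184 184 184 187 196 210 211 212 212 213 213 211 212 210
  210 210 207 208 206 206 204 201 203 203 203 203 204 204]
 [186 186 185 185 185 185 186 186 186 188 198 212 211 212 212 213 213 212
  210 209 207 208 206 205 203 203 203 203 203 204 205 204]
 [185 186 185 186 186 185 186 185 188 186 186 186 187 187 187 186 187 186
  186 184 183 184 189 195 198 204 203 204 205 204 203 198]
 [183 183 185 184 185 185 185 185 185 187 186 186 187 187 186 187 187 186
  186 185 183 182 182 179 188 203 202 205 205 205 194 179]
 [183 183 184 183 185 184 185 185 185 185 185 184 186 187 186 186 186 186
  185 185 185 183 181 180 186 195 196 196 197 196 190 179]
 [182 183 184 184 185 184 186 183 183 180 181 181 182 182 181 180 181 179
  180 179 179 180 178 180 179 179 179 179 178 177 178 178]
 [183 184 186 185 187 185 186 184 164 123 117 10
[... 2424 characters left out ...]
0 121 120 121 120 121 122 121 121 120 120 121 121 120]
 [117 118 117 118 120 118 121 119 120 118 117 118 116 119 118 120 118 121
  121 120 120 121 122 122 121 122 121 120 120 119 120 120]
 [116 117 118 120 119 120 121 120 119 118 116 117 117 116 118 118 119 119
  120 120 120 120 122 122 121 121 118 119 119 119 120 119]
 [118 118 120 119 119 119 119 119 120 117 117 117 117 117 119 118 119 118
  120 120 120 120 122 121 120 121 120 120 121 119 119 121]
 [118 120 120 121 120 119 119 119 119 119 121 118 118 119 117 119 118 119
  120 119 119 122 119 121 121 121 121 120 118 119 121 120]]
0.0011352759632245117
stand,handle px [array([301.13301633, 413.24600317]), array([293.26826564, 527.76841237])]
```

>>> send_rows(increments=[{"dp":[-20,-2,0],"rotation":[0,0,0],"grip":85},{"dp":[-40,-4,0],"rotation":[0,0,0],"grip":85},{"dp":[-45,-4,0],"rotation":[0,0,0],"grip":85},{"dp":[-45,-4,0],"rotation":[0,0,0],"grip":85},{"dp":[-45,-4,0],"rotation":[0,0,0],"grip":85},{"dp":[-45,-4,0],"rotation":[0,0,0],"grip":85},{"dp":[-45,-4,0],"rotation":[0,0,0],"grip":85},{"dp":[-45,-4,0],"rotation":[0,0,0],"grip":85},{"dp":[-40,-3,0],"rotation":[0,0,0],"grip":85},{"dp":[-24,-2,0],"rotation":[0,0,0],"grip":85},{"dp":[0,0,0],"rotation":[0,0,0],"grip":85},{"dp":[0,0,0],"rotation":[0,0,0],"grip":85}])

```text
t: 4.7
position: [0.4984, -0.2066, 0.2611]
ee_rot: [-2.218, -2.223, -0.001]
wrist_force: [0.1, 0.4, -0.0]
finger_gap: 0.994
grip_force: 0.0
```

Run:
```python
from h import *
w=viewer.grab_frame('wrist');save(w,'w2.png',(160,180,480,400),2.5);st=state()
print(st['t'],st['position'],st['ee_rot'],st['joints'].round(2))
for q in('driver','stand'):
  for r in regions_of(q,w)[:2]: 
    v,u=np.nonzero(r['mask']);print(q,r['p'],r['rect'],u.mean(),v.mean())
print([proj(w,q) for q in([.498,-.2075,.062],[.498,-.21,.206],[.514,-.177,.062],[.4815,-.238,.062])])
```

```text
4.75 [ 0.49871245 -0.20572762  0.2610543 ] [-2.21633562e+00 -2.22486159e+00 -1.14100813e-03] [-0.21  0.24  0.64  1.85 -0.16  1.1   0.49]
driver 0.6 [304.4, 175.4, 339.6, 228.4] 320.8638704930096 205.00073583517292
stand 0.88 [281.3, 130.6, 359.9, 216.7] 323.38930163447253 167.73848439821694
stand 0.8 [390.3, 149.7, 484.4, 246.4] 435.56815286624203 197.04182590233546
[array([321.7084496 , 179.02632798]), array([321.18772022, 219.74310436]), array([335.03200597, 154.12516085]), array([308.56355068, 202.86758592])]
```

View pics/w2.png

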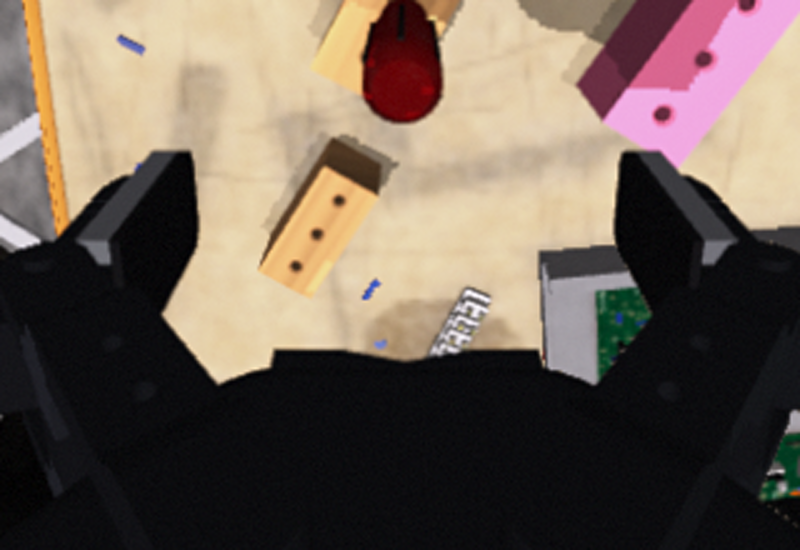

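The handle end is centred at crop (402,82), roughly (0.498,-0.205), directly under the gripper. The stand is below it. I'll descend and grip.

>>> send_rows(increments=[{"dp":[0,-0.5,12],"rotation":[0,0,0],"grip":85},{"dp":[0,0,12],"rotation":[0,0,0],"grip":85},{"dp":[0,0,12],"rotation":[0,0,0],"grip":85},{"dp":[0,0,12],"rotation":[0,0,0],"grip":85},{"dp":[0,0,12],"rotation":[0,0,0],"grip":85},{"dp":[0,0,12],"rotation":[0,0,0],"grip":85},{"dp":[0,0,12],"rotation":[0,0,0],"grip":85},{"dp":[0,0,10],"rotation":[0,0,0],"grip":85},{"dp":[0,0,5],"rotation":[0,0,0],"grip":85},{"dp":[0,0,0],"rotation":[0,0,0],"grip":85},{"dp":[0,0,0],"rotation":[0,0,0],"grip":30},{"dp":[0,0,0],"rotation":[0,0,0],"grip":10},{"dp":[0,0,0],"rotation":[0,0,0],"grip":10},{"dp":[0,0,0],"rotation":[0,0,0],"grip":10},{"dp":[0,0,0],"rotation":[0,0,0],"grip":10},{"dp":[0,0,0],"rotation":[0,0,0],"grip":10}])

```text
t: 6.45
position: [0.4982, -0.2076, 0.1627]
ee_rot: [2.22, 2.223, 0.001]
wrist_force: [-1.6, 0.4, 4.2]
finger_gap: 0.288
grip_force: 58.6
```

>>> send_rows(increments=[{"dp":[0,0,-4],"rotation":[0,0,0],"grip":10},{"dp":[0,0,-8],"rotation":[0,0,0],"grip":10},{"dp":[0,0,-10],"rotation":[0,0,0],"grip":10},{"dp":[0,0,-10],"rotation":[0,0,0],"grip":10},{"dp":[0,0,-10],"rotation":[0,0,0],"grip":10},{"dp":[0,0,-10],"rotation":[0,0,0],"grip":10},{"dp":[0,0,-10],"rotation":[0,0,0],"grip":10},{"dp":[0,0,-12],"rotation":[0,0,0],"grip":10},{"dp":[0,0,-15],"rotation":[0,0,0],"grip":10},{"dp":[0,0,-15],"rotation":[0,0,0],"grip":10},{"dp":[0,0,-12],"rotation":[0,0,0],"grip":10},{"dp":[0,0,-4],"rotation":[0,0,0],"grip":10},{"dp":[0,0,0],"rotation":[0,0,0],"grip":10},{"dp":[0,0,0],"rotation":[0,0,0],"grip":10}])

```text
t: 7.85
position: [0.4977, -0.2073, 0.2817]
ee_rot: [-2.219, -2.222, 0.001]
wrist_force: [-0.7, 0.1, -0.6]
finger_gap: 0.285
grip_force: 58.8
```

Run:
```python
from h import *
w=viewer.grab_frame('wrist');s=viewer.grab_frame('side');st=state();P=st['position'];M=R.from_rotvec(st['ee_rot']).as_matrix()
print(st['t'],P,M.round(4).tolist(),st['wrist_force'].round(2),st['grip_force'])
for d in(0.056,.1,.156): q=P+M@[0,0,d]; print(d,'w',proj(w,q).round(1),'s',proj(s,q).round(1))
a=w['color'][110:290,230:410][:,:,::-1]; q=proj(s,P+M@[0,0,.08]).astype(int); b=s['color'][q[1]-70:q[1]+70,q[0]-70:q[0]+70][:,:,::-1]; print(q)
cv2.imwrite('pics/c3.png',np.hstack([cv2.resize(a,(400,400),interpolation=3),cv2.resize(b,(400,400),interpolation=3)]))
```

```text
7.95 [ 0.49766955 -0.20730356  0.28151205] [[-0.0012, 1.0, -0.0015], [1.0, 0.0012, 0.0004], [0.0004, -0.0015, -1.0]] [-0.32  1.05 -1.34] 58.819597363471985
0.056 w [321.6 214.8] s [325.3 176.6]
0.1 w [321.7 199.3] s [324.6 196.2]
0.156 w [321.8 185.7] s [323.6 220.2]
[324 187]
```

View pics/c3.png

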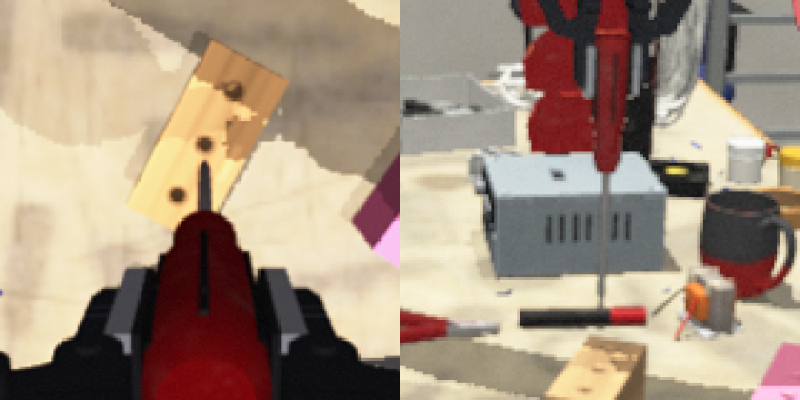

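The left crop (wrist) shows the tip at about (203,162), close to the middle hole. The right crop (side) shows the driver hanging vertical with its tip at about (602,305).

Run:
```python
from h import *
w=viewer.grab_frame('wrist');s=viewer.grab_frame('side');t=viewer.grab_frame('top');st=state();P=st['position'];M=R.from_rotvec(st['ee_rot']).as_matrix()
g=lambda f:cv2.cvtColor(f['color'],cv2.COLOR_RGB2GRAY)
print('side');print(g(s)[170:232:2,316:334]);print('wrist');print(g(w)[174:212:1,314:330])
T=tri([ray(w,321.4,182.9),ray(s,324.7,223.5)]);print(T,M.T@(T-P))
```

```text
side
[[164 163 164 160 160 128  52  58  59  63  64  62  60  50  64 124 157 159]
 [207 209 207 208 208 165  66  57  60  59  58  61  61  60  70 158 207 210]
 [209 208 209 209 207 187 119  59  60  58  58  60  56  62 141 199 211 210]
 [213 211 213 213 211 216 175  84  51  55  56  53  55 136 203 212 214 212]
 [216 213 213 214 214 215 215 213 180 116 103 151 201 213 212 212 212 214]
 [217 216 216 215 215 216 215 214 177 116 119 169 215 213 214 214 215 214]
 [213 216 217 218 216 218 218 216 183 117 126 177 214 215 215 213 215 212]
 [199 190 191 190 188 192 189 191 164 117 118 150 180 182 181 178 175 170]
 [119 119 119 117 117 116 118 110 105 118 113 103 110 116 123 115 113 110]
 [110 108 113 109 110 110 110 104 104 118 112 103 109 110 108 109 108 111]
 [108 111 111 109 111 111 112 104 105 117 110 104 111 110 109 105 108 109]
 [ 89 109 107  86  76 102 109 102 104 117 107 102  89  55  86 109 103  69]
 [ 90 113  99  65  61  97 109 102 102 112 106 103  86  57  95 111  98  61]
 [ 87 110  99  70  71 103 108  99 102 111 104 100  84  61 100 107  92  58]
 [ 88 110 101  70  74 111 108 103 105 111 105
[... 3156 characters left out ...]
72 173 232 230 215 176]
 [224 224 225 223 191  75  55  58  59  56  69 172 231 227 201 159]
 [225 225 218 203 165  65  43  43  44  44  59 144 210 207 175 170]
 [219 201 172 116  85  31  19  21  20  23  26  57 110 132 131 184]
 [174 101  51  30  26  17  17  18  19  21  17  18  30  37  58 137]
 [ 69  28  14  16  18  16  18  20  20  20  20  18  15  17  19  46]
 [ 20  18  17  19  19  20  18  21  18  21  22  21  18  17  16  19]
 [ 18  17  22  21  21  19  22  19  21  23  21  22  21  21  23  20]
 [ 19  21  23  20  20  22  24  21  22  24  24  24  22  22  19  20]
 [ 21  20  18  19  19  22  20  22  19  23  22  22  23  23  21  24]]
[ 0.49852426 -0.2062383   0.11715025] [0.00117256 0.00084773 0.16460723]
```

>>> send_rows(increments=[{"dp":[15,1,0],"rotation":[0,0,0],"grip":10},{"dp":[30,2.5,0],"rotation":[0,0,0],"grip":10},{"dp":[40,3,0],"rotation":[0,0,0],"grip":10},{"dp":[40,3,0],"rotation":[0,0,0],"grip":10},{"dp":[40,3,0],"rotation":[0,0,0],"grip":10},{"dp":[40,3,0],"rotation":[0,0,0],"grip":10},{"dp":[40,3,0],"rotation":[0,0,0],"grip":10},{"dp":[40,3,0],"rotation":[0,0,0],"grip":10},{"dp":[40,3,0],"rotation":[0,0,0],"grip":10},{"dp":[34,3,0],"rotation":[0,0,0],"grip":10},{"dp":[20,2.5,0],"rotation":[0,0,0],"grip":10},{"dp":[10,1,5],"rotation":[0,0,0],"grip":10},{"dp":[5,0,5],"rotation":[0,0,0],"grip":10},{"dp":[0,0,5],"rotation":[0,0,0],"grip":10},{"dp":[0,0,0],"rotation":[0,0,0],"grip":10},{"dp":[0,0,0],"rotation":[0,0,0],"grip":10}])

```text
t: 9.7
position: [0.5287, 0.1849, 0.2673]
ee_rot: [2.223, 2.22, -0.001]
wrist_force: [-0.5, 0.9, 0.1]
finger_gap: 0.288
grip_force: 58.8
```

Run:
```python
from h import *
w=viewer.grab_frame('wrist');s=viewer.grab_frame('side');st=state();P=st['position'];M=R.from_rotvec(st['ee_rot']).as_matrix()
print(st['t'],P,M.round(4).tolist(),st['wrist_force'].round(2),st['moment'].round(3))
print('slot px',proj(w,[.529,.1897,.092]),proj(s,[.529,.1897,.092]),'tip',proj(w,P+M@[.003,0,.157]),proj(s,P+M@[.003,0,.157]))
a=w['color'][150:220,285:355][:,:,::-1];q=proj(s,[.529,.19,.1]).astype(int); b=s['color'][q[1]-30:q[1]+30,q[0]-30:q[0]+30][:,:,::-1]; print(q)
cv2.imwrite('pics/c4.png',np.hstack([cv2.resize(a,(400,400),interpolation=3),cv2.resize(b,(400,400),interpolation=3)]))
```

```text
9.8 [0.52888634 0.18545221 0.26758422] [[0.0005, 1.0, 0.0005], [1.0, -0.0005, 0.0002], [0.0002, 0.0005, -1.0]] [-0.42  1.5  -0.82] [ 0.013  0.056 -0.035]
slot px [322.20452601 177.86882771] [308.27436511 177.78331968] tip [322.15698305 182.24215922] [308.45168164 172.18571213]
[308 175]
```

View pics/c4.png

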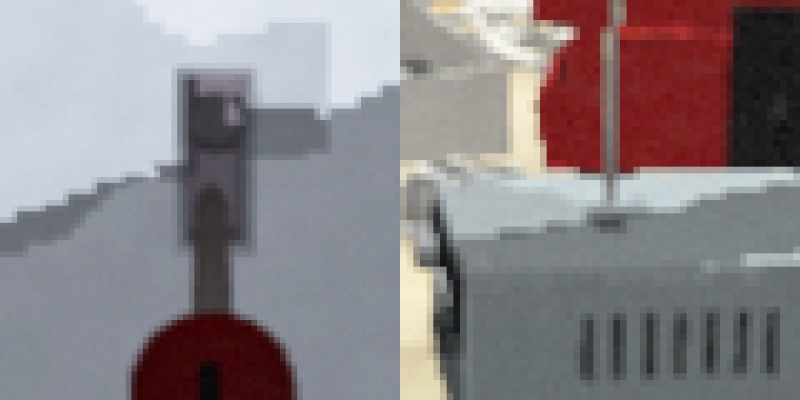

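The slot is centred at crop (216,158). The guide hole shows as a dark round patch at about (217,118), toward +y. The tip is at about (210,188).

Run:
```python
from h import *
w=viewer.grab_frame('wrist');st=state();P=st['position']
c=lambda x,y:(285+x/5.714-.41,150+y/5.714-.41)
print(P);print('hole',onz(w,*c(217,118),.080),'slot',onz(w,*c(216,158),.092),'ends',onz(w,*c(216,75),.092),onz(w,*c(216,242),.092),'tip',onz(w,*c(210,187),P[2]-.157))
print('hole edges',onz(w,*c(217,92),.080),onz(w,*c(217,145),.080))
```

```text
[0.52884248 0.18574392 0.26763259]
hole [0.52969528 0.19720761 0.08      ] slot [0.5294768  0.19109955 0.092     ] ends [0.52949495 0.20774902 0.092     ] [0.52945803 0.17380442 0.092     ] tip [0.52833078 0.1890586  0.11063259]
hole edges [0.52970033 0.20260069 0.08      ] [0.52969    0.19156152 0.08      ]
```

>>> send_rows(increments=[{"dp":[2,0.5,0],"rotation":[0,0,0],"grip":10},{"dp":[3,0.4,3],"rotation":[0,0,0],"grip":10},{"dp":[3,0.4,4],"rotation":[0,0,0],"grip":10},{"dp":[0,0,4],"rotation":[0,0,0],"grip":10},{"dp":[0,0,3],"rotation":[0,0,0],"grip":10},{"dp":[0,0,2],"rotation":[0,0,0],"grip":10},{"dp":[0,0,1],"rotation":[0,0,0],"grip":10},{"dp":[0,0,1],"rotation":[0,0,0],"grip":10},{"dp":[0,0,1],"rotation":[0,0,0],"grip":10},{"dp":[0,0,0.5],"rotation":[0,0,0],"grip":10}])

```text
t: 10.85
position: [0.5299, 0.1945, 0.2478]
ee_rot: [-2.22, -2.223, -0.0]
wrist_force: [0.3, 0.5, -0.3]
finger_gap: 0.289
grip_force: 58.8
```

>>> send_rows(increments=[{"dp":[0,0,1],"rotation":[0,0,0],"grip":10},{"dp":[0,0,1],"rotation":[0,0,0],"grip":10},{"dp":[0,0,1],"rotation":[0,0,0],"grip":10},{"dp":[0,0,1],"rotation":[0,0,0],"grip":10}])

```text
t: 11.25
position: [0.5299, 0.1945, 0.2437]
ee_rot: [-2.22, -2.223, -0.0]
wrist_force: [0.4, -0.0, -0.7]
finger_gap: 0.288
grip_force: 58.8
```

>>> send_rows(increments=[{"dp":[0,0,1],"rotation":[0,0,0],"grip":10},{"dp":[0,0,1],"rotation":[0,0,0],"grip":10},{"dp":[0,0,1],"rotation":[0,0,0],"grip":10}])

```text
t: 11.55
position: [0.5299, 0.1945, 0.2407]
ee_rot: [-2.22, -2.223, -0.0]
wrist_force: [-0.1, -0.3, -0.8]
finger_gap: 0.288
grip_force: 58.8
```

Run:
```python
from h import *
w=viewer.grab_frame('wrist');st=state();P=st['position'];print(st['t'],P,st['wrist_force'].round(2))
print('hole',proj(w,[.5297,.1972,.080]),'slot',proj(w,[.5295,.191,.092]))
a=w['color'][145:205,290:350][:,:,::-1]
cv2.imwrite('pics/c5.png',cv2.resize(a,(480,480),interpolation=3))
```

```text
11.6 [0.529825   0.19447072 0.24056247] [-0.52 -0.02 -1.54]
hole [321.7490833  182.40563074] slot [321.53467627 190.45922766]
```

View pics/c5.png

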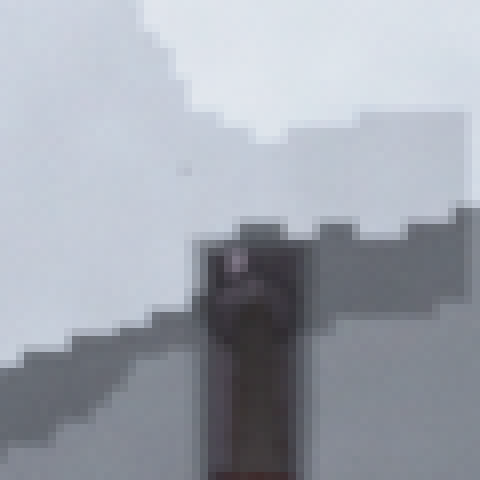

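The crop shows the shaft inside the slot, with its tip near (260,290), about 0.7 mm to the +x side of the slot's centre. I'll nudge it and probe down.

>>> send_rows(increments=[{"dp":[0,-0.6,0],"rotation":[0,0,0],"grip":10},{"dp":[0,0,1],"rotation":[0,0,0],"grip":10},{"dp":[0,0,1],"rotation":[0,0,0],"grip":10},{"dp":[0,0,0.7],"rotation":[0,0,0],"grip":10},{"dp":[0,0,0.7],"rotation":[0,0,0],"grip":10}])

```text
t: 12.1
position: [0.5293, 0.1945, 0.2373]
ee_rot: [-2.22, -2.223, -0.0]
wrist_force: [-0.5, -0.4, -0.9]
finger_gap: 0.291
grip_force: 58.8
```

>>> send_rows(increments=[{"dp":[0,0,0.7],"rotation":[0,0,0],"grip":10},{"dp":[0,0,0.7],"rotation":[0,0,0],"grip":10}])

```text
t: 12.3
position: [0.5293, 0.1945, 0.2359]
ee_rot: [-2.22, -2.223, -0.0]
wrist_force: [0.7, 0.6, -0.0]
finger_gap: 0.288
grip_force: 58.8
```

>>> send_rows(increments=[{"dp":[0,0,0.7],"rotation":[0,0,0],"grip":10},{"dp":[0,0,0.7],"rotation":[0,0,0],"grip":10}])

```text
t: 12.5
position: [0.5293, 0.1945, 0.2345]
ee_rot: [-2.22, -2.223, -0.0]
wrist_force: [-0.6, -0.6, -1.2]
finger_gap: 0.291
grip_force: 58.8
```

>>> send_rows(increments=[{"dp":[0,0,0.7],"rotation":[0,0,0],"grip":10},{"dp":[0,0,0.7],"rotation":[0,0,0],"grip":10},{"dp":[0,0,0.7],"rotation":[0,0,0],"grip":10}])

```text
t: 12.8
position: [0.5293, 0.1945, 0.2324]
ee_rot: [-2.22, -2.223, -0.0]
wrist_force: [-0.5, 0.0, -0.2]
finger_gap: 0.291
grip_force: 58.8
```

>>> send_rows(increments=[{"dp":[0,0,0.8],"rotation":[0,0,0],"grip":10},{"dp":[0,0,0.8],"rotation":[0,0,0],"grip":10},{"dp":[0,0,0.8],"rotation":[0,0,0],"grip":10}])

```text
t: 13.1
position: [0.5293, 0.1945, 0.23]
ee_rot: [-2.22, -2.223, 0.0]
wrist_force: [-0.8, -0.2, -0.2]
finger_gap: 0.295
grip_force: 58.8
```

>>> send_rows(increments=[{"dp":[0,0,1],"rotation":[0,0,0],"grip":10},{"dp":[0,0,1],"rotation":[0,0,0],"grip":10},{"dp":[0,0,1],"rotation":[0,0,0],"grip":10}])

```text
t: 13.4
position: [0.5293, 0.1945, 0.227]
ee_rot: [-2.22, -2.223, -0.0]
wrist_force: [-0.1, 0.6, -0.9]
finger_gap: 0.288
grip_force: 58.8
```

>>> send_rows(increments=[{"dp":[0,0,1],"rotation":[0,0,0],"grip":10},{"dp":[0,0,1],"rotation":[0,0,0],"grip":10},{"dp":[0,0,1],"rotation":[0,0,0],"grip":10}])

```text
t: 13.7
position: [0.5293, 0.1945, 0.224]
ee_rot: [-2.22, -2.223, -0.0]
wrist_force: [0.7, 1.0, -0.3]
finger_gap: 0.289
grip_force: 58.8
```

>>> send_rows(increments=[{"dp":[0,0,1],"rotation":[0,0,0],"grip":10},{"dp":[0,0,1],"rotation":[0,0,0],"grip":10},{"dp":[0,0,1],"rotation":[0,0,0],"grip":10}])

```text
t: 14.0
position: [0.5293, 0.1945, 0.221]
ee_rot: [-2.22, -2.223, -0.0]
wrist_force: [0.1, -0.3, -0.9]
finger_gap: 0.29
grip_force: 58.8
```

>>> send_rows(increments=[{"dp":[0,0,1],"rotation":[0,0,0],"grip":10},{"dp":[0,0,1],"rotation":[0,0,0],"grip":10},{"dp":[0,0,1],"rotation":[0,0,0],"grip":10}])

```text
t: 14.3
position: [0.5293, 0.1945, 0.218]
ee_rot: [-2.22, -2.223, -0.0]
wrist_force: [-1.0, 0.7, -0.9]
finger_gap: 0.292
grip_force: 58.8
```

>>> send_rows(increments=[{"dp":[0,0,1],"rotation":[0,0,0],"grip":10},{"dp":[0,0,1],"rotation":[0,0,0],"grip":10},{"dp":[0,0,1],"rotation":[0,0,0],"grip":10}])

```text
t: 14.6
position: [0.5293, 0.1945, 0.215]
ee_rot: [-2.22, -2.223, -0.0]
wrist_force: [0.1, 0.1, -0.4]
finger_gap: 0.286
grip_force: 58.8
```

>>> send_rows(increments=[{"dp":[0,0,1],"rotation":[0,0,0],"grip":10},{"dp":[0,0,1],"rotation":[0,0,0],"grip":10},{"dp":[0,0,1],"rotation":[0,0,0],"grip":10}])

```text
t: 14.9
position: [0.5295, 0.1947, 0.2128]
ee_rot: [-2.22, -2.223, -0.001]
wrist_force: [-1.3, -1.4, 5.0]
finger_gap: 0.285
grip_force: 59.4
```

The plunger was met at about z = 0.214, so I'll press slowly.

>>> send_rows(increments=[{"dp":[0,0,0.5],"rotation":[0,0,0],"grip":10},{"dp":[0,0,0.5],"rotation":[0,0,0],"grip":10},{"dp":[0,0,0.5],"rotation":[0,0,0],"grip":10},{"dp":[0,0,0.5],"rotation":[0,0,0],"grip":10}])

```text
t: 15.3
position: [0.5295, 0.1947, 0.2112]
ee_rot: [-2.22, -2.222, -0.001]
wrist_force: [-1.6, -1.1, 5.7]
finger_gap: 0.292
grip_force: 59.6
```

>>> send_rows(increments=[{"dp":[0,0,0.5],"rotation":[0,0,0],"grip":10},{"dp":[0,0,0.5],"rotation":[0,0,0],"grip":10},{"dp":[0,0,0.5],"rotation":[0,0,0],"grip":10},{"dp":[0,0,0.5],"rotation":[0,0,0],"grip":10}])

```text
t: 15.7
position: [0.5296, 0.1947, 0.2094]
ee_rot: [-2.22, -2.223, -0.002]
wrist_force: [-1.6, 0.0, 8.9]
finger_gap: 0.29
grip_force: 59.7
```

>>> send_rows(increments=[{"dp":[0,0,0.5],"rotation":[0,0,0],"grip":10},{"dp":[0,0,0.5],"rotation":[0,0,0],"grip":10},{"dp":[0,0,0.5],"rotation":[0,0,0],"grip":10}])

```text
t: 16.0
position: [0.5296, 0.1947, 0.2082]
ee_rot: [-2.22, -2.222, -0.002]
wrist_force: [-2.3, -0.7, 9.2]
finger_gap: 0.291
grip_force: 59.9
```

>>> send_rows(increments=[{"dp":[0,0,0.5],"rotation":[0,0,0],"grip":10},{"dp":[0,0,0.5],"rotation":[0,0,0],"grip":10}])

```text
t: 16.2
position: [0.5297, 0.1947, 0.2073]
ee_rot: [-2.22, -2.222, -0.002]
wrist_force: [-2.9, -0.8, 9.3]
finger_gap: 0.291
grip_force: 60.0
```

>>> send_rows(increments=[{"dp":[0,0,0.5],"rotation":[0,0,0],"grip":10},{"dp":[0,0,0.5],"rotation":[0,0,0],"grip":10}])

```text
t: 16.4
position: [0.5297, 0.1948, 0.2064]
ee_rot: [-2.22, -2.223, -0.003]
wrist_force: [-2.4, -0.5, 10.1]
finger_gap: 0.289
grip_force: 60.1
```

>>> send_rows(increments=[{"dp":[0,0,0.5],"rotation":[0,0,0],"grip":10},{"dp":[0,0,0.3],"rotation":[0,0,0],"grip":10}])

```text
t: 16.6
position: [0.5297, 0.1948, 0.2057]
ee_rot: [-2.22, -2.222, -0.003]
wrist_force: [-2.9, -0.2, 11.3]
finger_gap: 0.287
grip_force: 60.1
```

Run:
```python
from h import *
s=viewer.grab_frame('side');t=viewer.grab_frame('top');st=state();print(st['t'],st['position'],st['wrist_force'].round(2))
for n,f in(('side',s),('top',t)):
  o=cv2.imread(f'pics/{n}0.png'); d=np.abs(o.astype(int)-f['color'][:,:,::-1]).sum(2)
  q=proj(f,[.42,.189,.05]);print(n,q,(d[int(q[1])-12:int(q[1])+12,int(q[0])-15:int(q[0])+15]>80).sum())
```

```text
16.7 [0.5297034  0.19477882 0.2057093 ] [-2.36 -0.99  9.93]
side [273.28980656 191.82217007] 68
top [241.69081358 234.77976015] 27
```

>>> send_rows(increments=[{"dp":[0,0,0.4],"rotation":[0,0,0],"grip":10},{"dp":[0,0,0.4],"rotation":[0,0,0],"grip":10}])

```text
t: 16.9
position: [0.5297, 0.1947, 0.2048]
ee_rot: [-2.22, -2.223, -0.002]
wrist_force: [-1.6, -1.3, 8.9]
finger_gap: 0.293
grip_force: 60.0
```

Run:
```python
from h import *
s=viewer.grab_frame('side');t=viewer.grab_frame('top');st=state();print(st['t'],st['position'],st['wrist_force'].round(2))
a=s['color'][150:230,250:350][:,:,::-1];b=t['color'][140:260,200:300][:,:,::-1]
for n,f in(('side',s),('top',t)):
  o=cv2.imread(f'pics/{n}0.png'); d=np.abs(o.astype(int)-f['color'][:,:,::-1]).sum(2)
  q=proj(f,[.42,.189,.05]);print(n,q,(d[int(q[1])-12:int(q[1])+12,int(q[0])-15:int(q[0])+15]>80).sum())
cv2.imwrite('pics/c6.png',np.hstack([cv2.resize(a,(400,320),interpolation=3),cv2.resize(b,(267,320),interpolation=3)]))
```

```text
17.0 [0.52968155 0.19470496 0.20455042] [-2.74 -0.4   7.66]
side [273.28980656 191.82217007] 159
top [241.69081358 234.77976015] 371
```

View pics/c6.png

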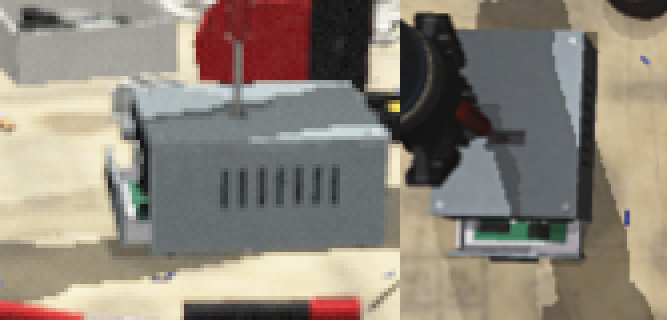

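The tray is out: the green board shows at the front in both views. I'll draw the driver out and carry it back.

>>> send_rows(increments=[{"dp":[0,0,-2],"rotation":[0,0,0],"grip":10},{"dp":[0,0,-4],"rotation":[0,0,0],"grip":10},{"dp":[0,0,-6],"rotation":[0,0,0],"grip":10},{"dp":[0,0,-8],"rotation":[0,0,0],"grip":10},{"dp":[0,0,-8],"rotation":[0,0,0],"grip":10},{"dp":[0,0,-8],"rotation":[0,0,0],"grip":10},{"dp":[0,0,-8],"rotation":[0,0,0],"grip":10},{"dp":[0,0,-8],"rotation":[0,0,0],"grip":10},{"dp":[0,0,-10],"rotation":[0,0,0],"grip":10},{"dp":[0,0,-10],"rotation":[0,0,0],"grip":10},{"dp":[0,0,-6],"rotation":[0,0,0],"grip":10},{"dp":[0,0,0],"rotation":[0,0,0],"grip":10}])

```text
t: 18.2
position: [0.5299, 0.1947, 0.2822]
ee_rot: [2.22, 2.222, 0.003]
wrist_force: [0.2, -0.0, -1.5]
finger_gap: 0.289
grip_force: 58.8
```

>>> send_rows(increments=[{"dp":[-15,-1,0],"rotation":[0,0,0],"grip":10},{"dp":[-30,-2.5,0],"rotation":[0,0,0],"grip":10},{"dp":[-40,-3,0],"rotation":[0,0,0],"grip":10},{"dp":[-40,-3,0],"rotation":[0,0,0],"grip":10},{"dp":[-40,-3,0],"rotation":[0,0,0],"grip":10},{"dp":[-40,-3,0],"rotation":[0,0,0],"grip":10},{"dp":[-40,-3,0],"rotation":[0,0,0],"grip":10},{"dp":[-40,-3,0],"rotation":[0,0,0],"grip":10},{"dp":[-40,-3,0],"rotation":[0,0,0],"grip":10},{"dp":[-35,-3,0],"rotation":[0,0,0],"grip":10},{"dp":[-25,-2,0],"rotation":[0,0,0],"grip":10},{"dp":[-12,-1,0],"rotation":[0,0,0],"grip":10},{"dp":[-5,0,0],"rotation":[0,0,0],"grip":10},{"dp":[0,0,0],"rotation":[0,0,0],"grip":10},{"dp":[0,0,0],"rotation":[0,0,0],"grip":10},{"dp":[0,0,0],"rotation":[0,0,0],"grip":10}])

```text
t: 19.8
position: [0.4996, -0.206, 0.2808]
ee_rot: [-2.217, -2.225, -0.001]
wrist_force: [0.1, -0.3, -0.2]
finger_gap: 0.289
grip_force: 58.8
```

>>> send_rows(increments=[{"dp":[-1.3,-1.7,5],"rotation":[0,0,0],"grip":10},{"dp":[0,0,10],"rotation":[0,0,0],"grip":10},{"dp":[0,0,10],"rotation":[0,0,0],"grip":10},{"dp":[0,0,10],"rotation":[0,0,0],"grip":10},{"dp":[0,0,10],"rotation":[0,0,0],"grip":10},{"dp":[0,0,5],"rotation":[0,0,0],"grip":10},{"dp":[0,0,0],"rotation":[0,0,0],"grip":10},{"dp":[0,0,0],"rotation":[0,0,0],"grip":10}])

```text
t: 20.6
position: [0.4977, -0.209, 0.231]
ee_rot: [2.22, 2.222, 0.0]
wrist_force: [-0.6, 0.5, -0.9]
finger_gap: 0.294
grip_force: 58.8
```

Run:
```python
from h import *
w=viewer.grab_frame('wrist');s=viewer.grab_frame('side');st=state();P=st['position'];print(st['t'],P,st['ee_rot'],st['wrist_force'].round(2))
print('hole',proj(w,[.498,-.2075,.062]),proj(s,[.498,-.2075,.062]),'holes',proj(w,[.514,-.177,.062]),proj(w,[.4815,-.238,.062]))
a=w['color'][130:210,285:365][:,:,::-1];b=s['color'][205:285,285:365][:,:,::-1]
cv2.imwrite('pics/c7.png',np.hstack([cv2.resize(a,(400,400),interpolation=3),cv2.resize(b,(400,400),interpolation=3)]))
```

```text
20.7 [ 0.4978985  -0.20903133  0.23141595] [2.21969612e+00 2.22207690e+00 8.86464295e-04] [ 0.12 -0.69 -0.51]
hole [322.14347274 181.89490406] [322.93886158 246.19147119] holes [336.72815655 154.65837237] [307.81803557 207.8540265 ]
```

View pics/c7.png

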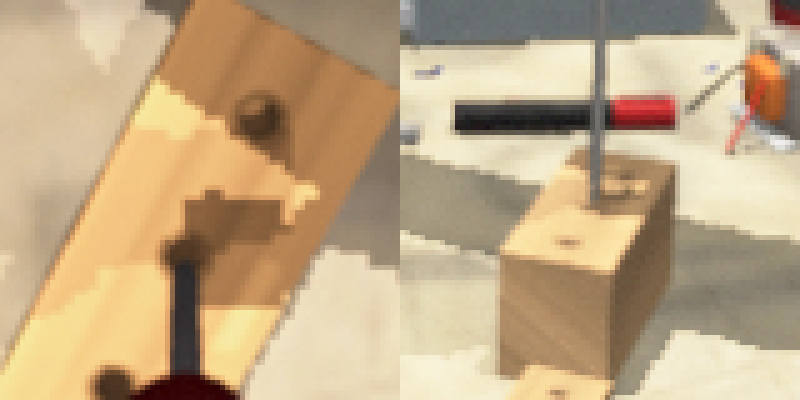

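The wrist crop shows the tip at about (185,262), with the outer holes at (258,118) and (112,385), so the middle hole is at about (185,251). Next I'll compute the offset.

Run:
```python
from h import *
w=viewer.grab_frame('wrist');st=state();P=st['position'];print(P)
c=lambda x,y:(285+x/5-.4,130+y/5-.4)
h=[onz(w,*c(*p),.062) for p in((258,118),(112,385),(185,250))];print(h,(h[0]+h[1])/2)
for z in(.157,.155,.159):print('tip',onz(w,*c(185,262),P[2]-z))
```

```text
[ 0.49788074 -0.20901449  0.2314253 ]
[array([ 0.51372003, -0.1754983 ,  0.062     ]), array([ 0.48086267, -0.23665382,  0.062     ]), array([ 0.49769161, -0.20500024,  0.062     ])] [ 0.49729135 -0.20607606  0.062     ]
tip [ 0.4977136 -0.2051743  0.0744253]
tip [ 0.49771722 -0.20475974  0.0764253 ]
tip [ 0.49770997 -0.20558886  0.0724253 ]
```

>>> send_rows(increments=[{"dp":[-0.3,-0.2,4],"rotation":[0,0,0],"grip":10},{"dp":[0,0,4],"rotation":[0,0,0],"grip":10},{"dp":[0,0,3],"rotation":[0,0,0],"grip":10},{"dp":[0,0,2],"rotation":[0,0,0],"grip":10},{"dp":[0,0,2],"rotation":[0,0,0],"grip":10},{"dp":[0,0,2],"rotation":[0,0,0],"grip":10}])

```text
t: 21.35
position: [0.4974, -0.2091, 0.2138]
ee_rot: [-2.22, -2.223, -0.0]
wrist_force: [-0.6, -1.1, 0.1]
finger_gap: 0.29
grip_force: 58.8
```

>>> send_rows(increments=[{"dp":[0,0,2],"rotation":[0,0,0],"grip":10},{"dp":[0,0,3],"rotation":[0,0,0],"grip":10},{"dp":[0,0,3],"rotation":[0,0,0],"grip":10}])

```text
t: 21.65
position: [0.4974, -0.2091, 0.2057]
ee_rot: [-2.22, -2.223, -0.0]
wrist_force: [-0.4, 0.4, 0.2]
finger_gap: 0.289
grip_force: 58.8
```

In the hole with no side load. I'll keep lowering, with about 42 mm still to go.

>>> send_rows(increments=[{"dp":[0,0,5],"rotation":[0,0,0],"grip":10},{"dp":[0,0,5],"rotation":[0,0,0],"grip":10},{"dp":[0,0,5],"rotation":[0,0,0],"grip":10},{"dp":[0,0,4],"rotation":[0,0,0],"grip":10}])

```text
t: 22.05
position: [0.4972, -0.2091, 0.1863]
ee_rot: [-2.22, -2.222, 0.0]
wrist_force: [-0.2, -0.1, -0.9]
finger_gap: 0.29
grip_force: 58.8
```

>>> send_rows(increments=[{"dp":[0,0,5],"rotation":[0,0,0],"grip":10},{"dp":[0,0,5],"rotation":[0,0,0],"grip":10},{"dp":[0,0,4],"rotation":[0,0,0],"grip":10},{"dp":[0,0,3],"rotation":[0,0,0],"grip":10}])

```text
t: 22.45
position: [0.4973, -0.2091, 0.1695]
ee_rot: [-2.22, -2.222, 0.0]
wrist_force: [-0.3, -1.6, -0.4]
finger_gap: 0.288
grip_force: 58.8
```

>>> send_rows(increments=[{"dp":[0,0,2],"rotation":[0,0,0],"grip":10},{"dp":[0,0,1],"rotation":[0,0,0],"grip":10},{"dp":[0,0,0.8],"rotation":[0,0,0],"grip":10},{"dp":[0,0,0.5],"rotation":[0,0,0],"grip":10},{"dp":[0,0,0],"rotation":[0,0,0],"grip":10}])

```text
t: 22.95
position: [0.4974, -0.2091, 0.1657]
ee_rot: [2.22, 2.223, 0.0]
wrist_force: [0.9, 0.5, -0.7]
finger_gap: 0.29
grip_force: 58.8
```

>>> send_rows(increments=[{"dp":[0,0,0.8],"rotation":[0,0,0],"grip":10},{"dp":[0,0,0.7],"rotation":[0,0,0],"grip":10},{"dp":[0,0,0.5],"rotation":[0,0,0],"grip":10},{"dp":[0,0,0.4],"rotation":[0,0,0],"grip":10},{"dp":[0,0,0],"rotation":[0,0,0],"grip":10}])

```text
t: 23.45
position: [0.4974, -0.2091, 0.1632]
ee_rot: [-2.22, -2.223, 0.0]
wrist_force: [-0.2, -0.7, 0.3]
finger_gap: 0.288
grip_force: 58.8
```

>>> send_rows(increments=[{"dp":[0,0,0.3],"rotation":[0,0,0],"grip":20},{"dp":[0,0,0],"rotation":[0,0,0],"grip":28},{"dp":[0,0,0],"rotation":[0,0,0],"grip":32},{"dp":[0,0,0],"rotation":[0,0,0],"grip":45},{"dp":[0,0,0],"rotation":[0,0,0],"grip":60},{"dp":[0,0,0],"rotation":[0,0,0],"grip":85},{"dp":[0,0,0],"rotation":[0,0,0],"grip":85},{"dp":[0,0,0],"rotation":[0,0,0],"grip":85},{"dp":[0,0,-5],"rotation":[0,0,0],"grip":85},{"dp":[0,0,-10],"rotation":[0,0,0],"grip":85},{"dp":[0,0,-15],"rotation":[0,0,0],"grip":85},{"dp":[0,0,-15],"rotation":[0,0,0],"grip":85},{"dp":[0,0,-15],"rotation":[0,0,0],"grip":85},{"dp":[0,0,-15],"rotation":[0,0,0],"grip":85},{"dp":[0,0,-15],"rotation":[0,0,0],"grip":85},{"dp":[0,0,-15],"rotation":[0,0,0],"grip":85},{"dp":[0,0,-10],"rotation":[0,0,0],"grip":85},{"dp":[0,0,-5],"rotation":[0,0,0],"grip":85},{"dp":[0,0,0],"rotation":[0,0,0],"grip":85},{"dp":[0,0,0],"rotation":[0,0,0],"grip":85}])

```text
t: 25.45
position: [0.4971, -0.209, 0.2825]
ee_rot: [-2.22, -2.222, 0.0]
wrist_force: [-0.8, -0.2, -0.6]
finger_gap: 0.996
grip_force: 0.0
```

Run:
```python
from h import *
s=viewer.grab_frame('side');st=state();print(st['t'],st['position'],st['wrist_force'].round(2),st['finger_gap'])
save(s,'s8.png',(200,140,440,320),3.3)
```

```text
25.5 [ 0.49699867 -0.20891966  0.28230613] [-0.28  0.92 -0.77] 0.9935864840136734
```

View pics/s8.png

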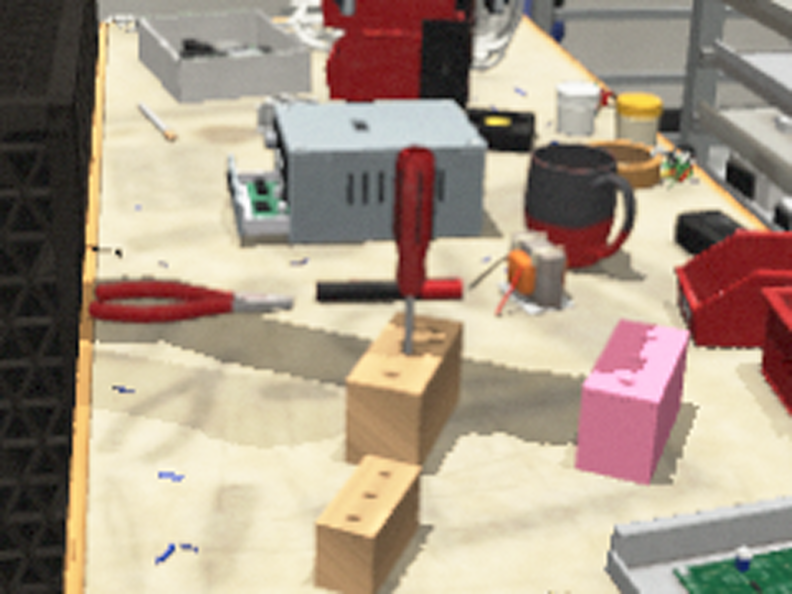

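The driver stands upright in the larger wooden stand, with its shaft at (408,345). The tray is open at (262,200), the loose things are where they were, and the gripper is clear. I'm handing the job in.

```bash
python3 -c "
from station import order
print(order.hand_in())"
```

```text
the job is handed in; nothing more can be done
None
```

The latch tripped at about 11 N and the tray sprang out; the screwdriver is back upright in its stand and released, nothing else looks moved in the last picture, and the job was handed in at about 25.5 s.

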